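# Pin the build platform home in its drain dock

## Robot

A 7-joint arm with a two-finger parallel gripper is mounted at the origin on the work surface. World frame = base frame: x ahead of the robot, y to its left, z up, the work surface at z = 0. Lengths are in m, angles in rad, forces in N, time in s.
With the tool pointing down it reaches from about 0.35 to 0.9 m from the base axis. Payload 19.9 kg.
Tool frame: the origin (TCP) lies between the finger pads; the fingertips stand 19 mm ahead of it and the grasp point (between the pads) is the TCP; z points along the fingers, y is the line along which they close (so a half turn about z gives the same grasp; the last joint's range is limited). The gripper opens to 94 mm and grips with 3 to 60 N. Pads are 16 mm wide; open, the fingers measure 119 mm over their backs; the gripper's body (75 mm by 177 mm) begins 78 mm behind the grasp point.
Start: joints at [-0.042, 0.417, -0.01, 1.614, 0.005, 1.111, -0.053], TCP at [0.625, 0, 0.224] pointing down, gripper open.
Joint ranges: [-2.81, 2.81], [-0.39, 2.02], [-1.27, 1.25], [0.06, 2.57], [-1.19, 4.33], [0.19, 2], [-2.82, 2.82]. Speed limits (rad/s): [1.89, 1.89, 2.39, 2.39, 3.01, 3.01, 3.01].

## Interface

Orientations are given as a 3x3 rotation matrix whose columns are the frame's x, y, z axes.
In Python, from rig import robot gives the robot as it stands. Calls block until the motion is done:
- robot.move_ptp(position, orientation): joint-space move of the TCP to a pose.
- robot.move_linear(position, velocity=0.15, frame=None, threshold=None): straight line of the TCP; frame=None keeps the orientation; velocity is the mean speed in m/s. With threshold (N) it stops when the force on the tool has changed by that much, and returns True; else False.
- robot.goto_joints(angles): joint-space move.
- robot.gripper_to(opening): finger opening in m; the grip force is fixed at half the most; returns when the fingers have stopped.
- robot.pause(seconds).
- robot.ik(position, orientation): joint angles nearest the present ones, or None.
- robot.get_state(): the state.
- robot.grab_frame(name): name is "scene" or "side" or "wrist"; returns the picture (480x640x3 uint8, red, green, blue); there is no depth.
- robot.camera_info(name): a dict with "fx", "fy", "cx", "cy" (pixels), "rvec" (rotation vector, rad) and "tvec" (3), from world to camera coordinates, as OpenCV has them. Camera axes: x right, y down, z forward; pixel columns grow to the right and rows downward; lengths in m; the calibration is good to about 2 mm. The wrist camera is an equidistant fisheye: a pixel r from the principal point sees the ray r / f radians off the axis. A picture is of the moment at which its call begins: read the wrist's pose just before it. camera_info takes no time and is no camera call; for the wrist camera it gives the pose at the moment of the call.
A pose or a line that the arm cannot do raises robot.PlanningError and nothing moves.
- robot.sign_off(): hands the job in; it is judged then, once.
The state is a dict: "time": time; "qpos": joint angles; "joint_vel": joint speeds; "effort": joint torques, N m; "ee_pos": TCP position; "tool_rot": TCP orientation; "force": force on the tool from outside, world axes, zero at the start; "moment": the same for the moment, N m; "opening": finger opening in m; "grasp_force": force on a finger pad.
Only numpy, scipy, OpenCV 4.12 (cv2) and the standard library are available. Lean on these libraries where they do the work, as an engineer would, in place of code of your own. Each camera call takes 0.05 s, during which the arm holds its last target. There are 200 camera calls.

## Task

Push the perforated build platform fully home in its dock by its handle. Then draw the lock pin out of the covered holder by its shaft, lay it flat on the rubber mat and let go, take it again by its square head, and thread it from outside through the dock's lug and the platform's tab until the head sits against the lug. Leave the pin there with the platform home, and do not disturb the jar, the clear ring and the dish.

Things in the scene. Friction and masses are not known exactly. Their poses are not given: they have to be found in the camera images.
- platform (a joint): Slide of the bright perforated steel platform (220 x 200 x 8 mm, top 43 mm above the table; amber printed parts up to 45 mm high stand on its far and right areas) on the black dock. Value = m still to go: 0 fully home at the stop, up to 0.08 drawn out towards the robot. It goes home along lug_hole's +x, stays where left, and resists with 3 N plus 15 N per m/s.
- handle (a point): Middle of the top bar of the platform's steel U handle, at its end nearest the robot: bar 12 mm thick, 80 mm long along this frame's y, 95 mm above the table, 52 mm above the platform. x = the way the platform goes home, y left, z up. Moves with the platform.
- lug_hole (a point): Centre of the hole's mouth on the OUTER (+y) face of the fixed steel lug (60 mm wide, 10 thick, top 115 mm above the table) at the left edge of the 280 x 270 x 18 mm black dock bed. Through hole, diameter 20 mm, axis level along y, 85 mm above the table. x = the way the platform goes home, y = outwards (left), z up. The pin enters towards -y.
- tab_hole (a point): Centre of the 20 mm hole on the outer (+y) face of the platform's own upright tab (50 mm wide, 10 mm thick, top 113 mm above the table). Axes as lug_hole. With the platform home it lies on lug_hole's axis, 70 mm further in (-y).
- pin: Lock pin: round aluminium shaft, diameter 15, length 130 mm, last 6 mm tapered to 9; heavy square steel head 26 x 26 x 34 mm long. Origin on the axis at the shoulder, x to the tip (+130 mm), head from -34 to 0. 0.13 kg; it balances on its head, so lies level, axis 13 mm above its support. Starts head first in the holder, axis 43 mm above the table, 60 to 75 mm of shaft out.
- pin_tip (a point): Centre of the pin's tip end, on the axis 130 mm from the shoulder; axes as the pin.
- pin_head (a point): Centre of the pin's square head, 17 mm behind the shoulder; axes as the pin.
- holder: Fixed grey covered holder 110 x 52 x 76 mm high on a thin 130 x 90 x 4 mm foot; square blind bore 36 mm wide, 38 high, 105 deep, floor 30 mm above the table, open at the +x end only. Origin under the middle at table level, x points level out of the mouth (mouth at x = +55 mm).
- mat: Fixed black rubber mat 140 (x) x 200 (y) x 6 mm flat on the table between the dock and the holder; origin at the middle of its underside.
- jar: Bystander: closed amber jar, 64 mm across, 75 mm high; origin under its middle.
- ring_part: Bystander: clear printed ring lying flat, 68 mm across, 30 mm high; origin under its middle.
- dish: Bystander: white bowl, 80 mm across, 35 mm high; origin under its middle.
Mind the look-alikes: they are no part of the job. Of the things shaped like the pin, the aluminium one is meant.

How it is judged:
On the way, in this order (a step that is already met when the one before it is completed fails the run):
1. the platform is fully home (within 6 mm of its stop) (value of joint platform below 0.006 m), for 0.2 s.
2. the pin lies flat on the mat, released, with its head over the mat (x of pin_head in the frame of mat between -0.075 and 0.075 m and y of pin_head in the frame of mat between -0.105 and 0.105 m and height (world z) of pin_head below 0.026 m and height (world z) of pin_tip below 0.035 m and contact force between pin and mat above 0.3 N and contact force between pin and the fingers below 0.1 N and linear speed of pin below 0.03 m/s), for 0.2 s.
3. the pin is through the lug and the tab with its head against the lug (value of joint platform below 0.006 m and y of pin in the frame of lug_hole between -0.005 and 0.005 m and x of pin in the frame of lug_hole between -0.007 and 0.007 m and z of pin in the frame of lug_hole between -0.007 and 0.007 m and y of pin_tip in the frame of lug_hole below -0.11 m and angle between the x axis of pin and the y axis of lug_hole, either way round below 0.12 rad), for 0.2 s.
At the end, for the whole second after the job is handed in: Platform within 6 mm of its stop; pin through lug and tab from outside, at rest, its shoulder within 5 mm of the lug's outer face and 7 mm of the hole's axis each way, tip over 110 mm inward of that face, its axis within 0.12 rad of the hole's (all of step 3 and linear speed of pin below 0.02 m/s); the robot touches nothing.
It fails at once if a bystander (jar, ring or dish) is moved more than 30 mm (distance of any of jar, ring_part, dish from where it was at the start of the episode above 0.03 m).
It also fails if it takes over 67 s, if anything falls off the work surface, if the arm or the gripper's body presses on something with over 40 N, if the wrist force passes 120 N, or if a joint passes its speed limit or range.

## Working session

There is one attempt and no reset: what is moved stays moved. The work goes in short steps, each a Python script; the robot and the scene stay as the last script left them, time stands still between calls to the robot, and variables do not carry over. Pictures are saved under pics/ and viewed, at most 10 in all, crops included, and the job is handed in when it is done.

```bash
mkdir -p pics; ls
python3 - <<'E'
from rig import robot
import cv2
for n in ["scene","side"]:
    i=robot.grab_frame(n); cv2.imwrite(f"pics/{n}0.png",i[...,::-1]); c=robot.camera_info(n); print(n,c)
i=robot.grab_frame("wrist"); cv2.imwrite("pics/wrist0.png",i[...,::-1]);print(robot.camera_info("wrist"))
print(robot.get_state())
E
```

```text
pics
scene {'fx': 585.2911075584274, 'fy': 585.2911075584274, 'cx': 317.06315728264866, 'cy': 243.14778745367784, 'rvec': array([ 2.092148  ,  0.93927246, -0.42202509]), 'tvec': array([-0.47801698, -0.14970193,  1.40875122])}
side {'fx': 560.8745092577238, 'fy': 560.8745092577238, 'cx': 321.1433049315704, 'cy': 238.85622257903597, 'rvec': array([ 1.03618956, -2.48751182,  0.96765916]), 'tvec': array([0.48773383, 0.29524501, 1.12121647])}
{'fx': 371.64829954431775, 'fy': 371.64829954431775, 'cx': 315.81713389321396, 'cy': 233.96770822494528, 'rvec': array([-2.88250905e+00,  1.73518837e-03, -1.97933257e-04]), 'tvec': array([-0.62419298, -0.02544142,  0.39000272])}
{'time': 0.15, 'qpos': array([-0.0415271 ,  0.41779591, -0.01030182,  1.61400467,  0.00468326,
        1.11073589, -0.05299987]), 'joint_vel': array([ 1.63472402e-03, -1.30565281e-03, -3.40322877e-04, -2.06479218e-03,
       -3.23538016e-05, -8.44350860e-04,  6.72889862e-04]), 'effort': array([ 7.99236568e-04, -8.51532197e+01,  6.39362633e-01, -4.26137459e+01,
       -4.88919730e-02,  1.71691604e-02,  1.51774425e-04]), 'ee_pos': array([6.24731664e-01, 1.36692196e-05, 2.24007682e-01]), 'tool_rot': array([[-2.62723213e-05,  9.99999579e-01, -9.17732738e-04],
       [ 9.99999998e-01,  2.62142782e-05, -6.32581865e-05],
       [-6.32341022e-05, -9.17734397e-04, -9.99999577e-01]]), 'force': array([-0.08167469, -0.74789691, -0.10531119]), 'moment': array([-0.03634767,  0.02271113, -0.00348701]), 'grasp_force': 0.0, 'opening': 0.0939739300473313}
```

View pics/scene0.png

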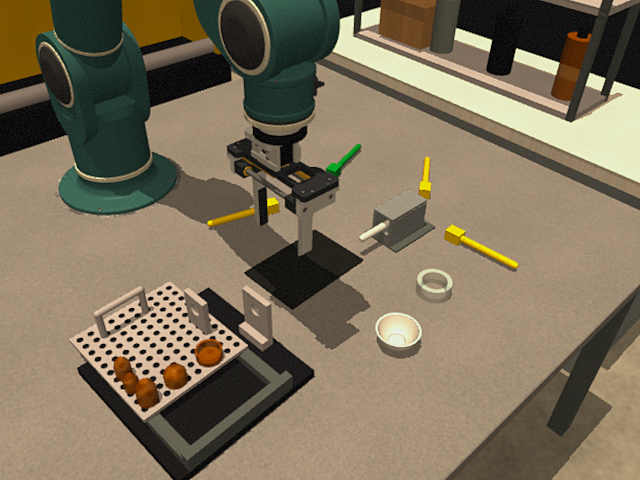

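View pics/side0.png

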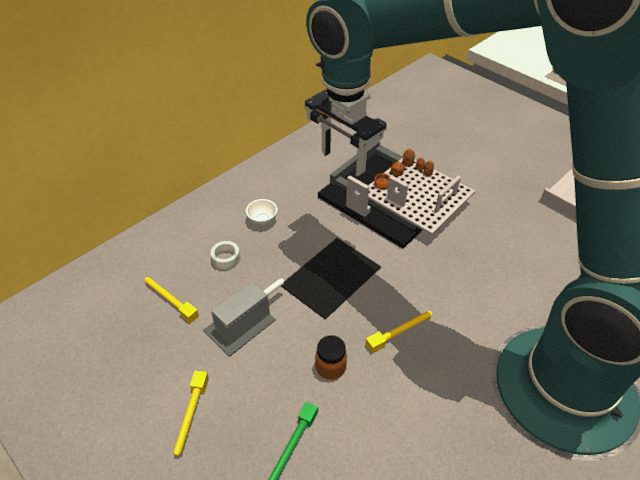

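```bash
cat > h.py <<'E'
import numpy as np, cv2
from rig import robot
def ray(c,uv,fish=False):
    R=cv2.Rodrigues(np.array(c["rvec"]))[0]; t=np.array(c["tvec"])
    x=(np.array(uv,float)-[c["cx"],c["cy"]])/[c["fx"],c["fy"]]
    if fish:
        th=np.linalg.norm(x); d=np.r_[x/max(th,1e-9)*np.sin(th),np.cos(th)]
    else: d=np.r_[x,1]
    d=R.T@d; return -R.T@t, d/np.linalg.norm(d)
def onz(c,uv,z,fish=False):
    o,d=ray(c,uv,fish); return o+d*(z-o[2])/d[2]
def proj(c,P,fish=False):
    R=cv2.Rodrigues(np.array(c["rvec"]))[0]; p=np.atleast_2d(P)@R.T+np.array(c["tvec"])
    r=np.hypot(p[:,0],p[:,1])
    k=np.arctan2(r,p[:,2])/np.maximum(r,1e-9) if fish else 1/p[:,2]
    return p[:,:2]*np.c_[k,k]*[c["fx"],c["fy"]]+[c["cx"],c["cy"]]
def tri(obs):
    A=0;b=0
    for c,uv,f in obs:
        o,d=ray(c,uv,f); M=np.eye(3)-np.outer(d,d); A=A+M; b=b+M@o
    return np.linalg.solve(A,b)
def Rdown(yaw):  # tool down; tool y (closing) along world heading yaw
    y=np.array([np.cos(yaw),np.sin(yaw),0]); z=np.array([0,0,-1.]); return np.c_[np.cross(y,z),y,z]
E
python3 - <<'E'
from h import *
np.set_printoptions(precision=4,suppress=True)
s=robot.camera_info("scene"); d=robot.camera_info("side")
for n,uv,z in [("hand1",(98,315),.095),("hand2",(145,292),.095),("lugtopL",(243,291),.115),("lugtopR",(270,304),.115),("dockFL",(313,374),.018),("platNL",(171,284),.043),("platNR",(71,340),.043),("tabtop",(190,292),.113),
 ("mat1",(300,233),.006),("mat2",(362,262),.006),("mat3",(293,306),.006),("mat4",(245,272),.006),("tip",(363,240),.043),("ring",(434,285),.015),("dish",(398,335),.02)]:
    print(n,onz(s,uv,z))
for n,uv,z in [("tip",(283,283),.043),("jar",(331,365),.03),("lugL",(347,178),.115),("lugR",(369,187),.115),("holderTopMouthL",(240,287),.076),("TopbackL",(213,313),.076),("mouthR",(268,293),.076),("mat near",(327,315),.006)]:
    print(n,onz(d,uv,z))
E
```

```text
hand1 [ 0.4775 -0.2635  0.095 ]
hand2 [ 0.4797 -0.1806  0.095 ]
lugtopL [ 0.603 -0.067  0.115]
lugtopR [ 0.6554 -0.0523  0.115 ]
dockFL [ 0.7487 -0.0416  0.018 ]
platNL [ 0.4387 -0.1141  0.043 ]
platNR [ 0.4474 -0.3084  0.043 ]
tabtop [ 0.5463 -0.1324  0.113 ]
mat1 [0.4441 0.1935 0.006 ]
mat2 [0.5978 0.2267 0.006 ]
mat3 [0.6007 0.0411 0.006 ]
mat4 [0.4669 0.0303 0.006 ]
tip [0.5799 0.2443 0.043 ]
ring [0.7426 0.2756 0.015 ]
dish [0.7848 0.1242 0.02  ]
tip [0.5648 0.2457 0.043 ]
jar [0.3518 0.3104 0.03  ]
lugL [ 0.6514 -0.0484  0.115 ]
lugR [ 0.5918 -0.0623  0.115 ]
holderTopMouthL [0.601 0.334 0.076]
TopbackL [0.5878 0.4158 0.076 ]
mouthR [0.5471 0.3022 0.076 ]
mat near [0.4538 0.2186 0.006 ]
```

View pics/wrist0.png

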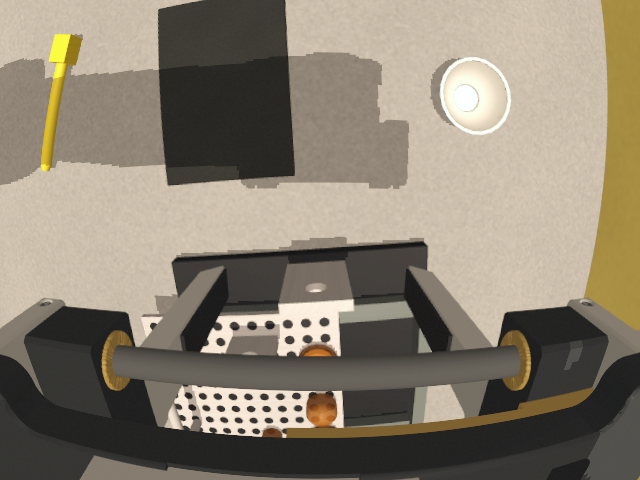

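Run:
```python
from h import *
np.set_printoptions(precision=4,suppress=True)
c=robot.camera_info("wrist")
print(ray(c,(315.8,234),True))
for n,uv,z in [("dockNL",(174,259),.018),("dockFL",(427,243),.018),("lugNtop",(280,304),.115),("lugFtop",(354,304),.115),("matA",(168,184),.006),("matB",(294,175),.006),("matC",(286,0),.006)]: print(n,onz(c,uv,z,True))
a=np.array([.4825,-.222,0]); 
yaw=.05
for z in (.2,.095): print(robot.ik([.479,-.222,z],Rdown(yaw)), robot.ik([.479,-.222,z],Rdown(yaw+np.pi)))
```

```text
(array([0.6242, 0.0746, 0.3837]), array([-0.0001, -0.2563, -0.9666]))
dockNL [ 0.4692 -0.0504  0.018 ]
dockFL [ 0.7416 -0.0323  0.018 ]
lugNtop [ 0.5954 -0.0545  0.115 ]
lugFtop [ 0.6547 -0.0546  0.115 ]
matA [0.465  0.0304 0.006 ]
matB [0.602  0.0366 0.006 ]
matC [0.594  0.2219 0.006 ]
[ 0.3145  0.2707  0.0721  1.8829 -0.0231  0.9888  0.4467] [-0.1538  0.3159  0.6388  1.8976 -0.2221  0.9987 -2.5091]
[ 0.3289  0.4139  0.0569  1.9646 -0.0331  0.764   0.4548] [-0.1179  0.4817  0.6159  1.9791 -0.3836  0.7969 -2.3744]
```

Run:
```python
from h import *
np.set_printoptions(precision=4,suppress=True)
yaw=.055; R=Rdown(yaw); d=np.array([np.cos(yaw),np.sin(yaw),0])
p=np.array([.479,-.222,.20])
robot.move_ptp(p,R); p[2]=.093
print(robot.move_linear(p,velocity=.12,threshold=15))
robot.gripper_to(0.0); st=robot.get_state(); print(st["time"],st["opening"],st["grasp_force"],st["ee_pos"])
h=robot.move_linear(st["ee_pos"]+d*.09,velocity=.05,threshold=22); st=robot.get_state(); print(h,st["time"],st["ee_pos"],st["force"])
robot.pause(.3); st=robot.get_state(); print(st["ee_pos"],st["force"])
```

```text
False
3.475 0.01118369932692522 29.98386561870575 [ 0.4788 -0.2219  0.0929]
True 4.6667 [ 0.5405 -0.2179  0.0925] [-4.2902 -0.0745  8.9783]
[ 0.5405 -0.2179  0.0925] [-2.467  -0.7607  4.899 ]
```

Run:
```python
from h import *
np.set_printoptions(precision=4,suppress=True)
yaw=.055; d=np.array([np.cos(yaw),np.sin(yaw),0])
st=robot.get_state(); p=st["ee_pos"]
h=robot.move_linear(p+d*.03,velocity=.03,threshold=20); st=robot.get_state(); print(h,st["ee_pos"],st["force"],st["moment"])
robot.gripper_to(.06); print(robot.get_state()["force"])
q=st["ee_pos"].copy(); q[2]=.22; robot.move_linear(q,velocity=.2)
# view lug from outside/left, camera above
robot.move_ptp([.6,-.16,.25],Rdown(0.0))
c=robot.camera_info("wrist"); np.save("c1.npy",c,allow_pickle=True); i=robot.grab_frame("wrist"); cv2.imwrite("pics/w1.png",i[...,::-1])
print(robot.get_state()["time"])
s=robot.grab_frame("scene"); cv2.imwrite("pics/s1.png",s[...,::-1])
d=robot.grab_frame("side"); cv2.imwrite("pics/d1.png",d[...,::-1])
```

```text
True [ 0.5405 -0.2181  0.0924] [-2.1958  0.6301  8.4741] [0.0017 0.5463 0.0926]
[-0.4992  1.1901 -0.019 ]
7.45
```

View pics/w1.png

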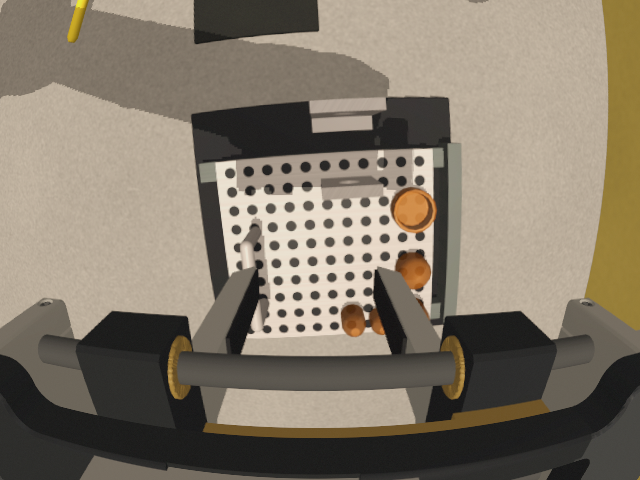

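Run:
```python
from h import *
np.set_printoptions(precision=4,suppress=True)
c=np.load("c1.npy",allow_pickle=True).item()
im=cv2.imread("pics/w1.png")
a=cv2.resize(im[80:200,290:410],None,fx=5,fy=5,interpolation=cv2.INTER_CUBIC)
cv2.imwrite("pics/w1z.png",a)
for n,uv,z in [("lugNo",(310,103),.115),("lugFo",(386,98),.115),("lugNi",(311,115),.115),("lugFi",(386,110),.115),("tabN",(322,181),.113),("tabF",(383,177),.113),("dockNL",(192,114),.018),("dockFL",(448,97),.018),("platNL",(217,162),.043),("platFL",(432,150),.043)]: print(n,onz(c,uv,z,True))
```

```text
lugNo [ 0.5947 -0.057   0.115 ]
lugFo [ 0.6543 -0.0517  0.115 ]
lugNi [ 0.5955 -0.0665  0.115 ]
lugFi [ 0.6544 -0.0614  0.115 ]
tabN [ 0.6042 -0.119   0.113 ]
tabF [ 0.6533 -0.1152  0.113 ]
dockNL [ 0.4663 -0.0547  0.018 ]
dockFL [ 0.7415 -0.0351  0.018 ]
platNL [ 0.5002 -0.1067  0.043 ]
platFL [ 0.7161 -0.0937  0.043 ]
```

View pics/w1z.png

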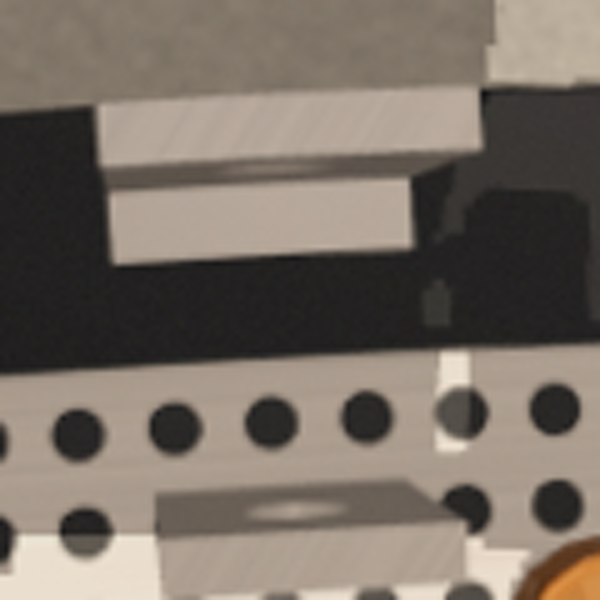

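Run:
```python
from h import *
np.set_printoptions(precision=4,suppress=True)
c=np.load("c1.npy",allow_pickle=True).item()
P={}
for n,uv,z in [("lugNo",(309.6,101),.115),("lugFo",(386.8,97.4),.115),("lugNi",(310,113),.115),("lugFi",(386.8,110),.115),("tabNo",(322,188),.113),("tabFo",(383.4,184),.113),("tabNi",(322.6,199.4),.113),("tabFi",(383.4,196),.113)]: P[n]=onz(c,uv,z,True); print(n,P[n])
lo=(P["lugNo"]+P["lugFo"])/2; to=(P["tabNo"]+P["tabFo"])/2
print(lo,to,lo-to,np.arctan2(*(lo-to)[[0,1]]), [np.arctan2(*(P[a+"F"+b]-P[a+"N"+b])[[1,0]]) for a in("lug","tab") for b in "oi"])
# pin end pixel guesses
s=robot.camera_info("scene");d=robot.camera_info("side")
sc=cv2.imread("pics/s1.png");sd=cv2.imread("pics/d1.png")
A=cv2.resize(sc[175:275,340:440],(400,400),interpolation=cv2.INTER_CUBIC);B=cv2.resize(sd[265:365,195:295],(400,400),interpolation=cv2.INTER_CUBIC)
cv2.imwrite("pics/pinz.png",np.hstack([A,B]))
```

```text
lugNo [ 0.5944 -0.0554  0.115 ]
lugFo [ 0.655  -0.0512  0.115 ]
lugNi [ 0.5947 -0.0649  0.115 ]
lugFi [ 0.655  -0.0613  0.115 ]
tabNo [ 0.6042 -0.1246  0.113 ]
tabFo [ 0.6538 -0.1209  0.113 ]
tabNi [ 0.6047 -0.1339  0.113 ]
tabFi [ 0.6541 -0.1307  0.113 ]
[ 0.6247 -0.0533  0.115 ] [ 0.629  -0.1228  0.113 ] [-0.0043  0.0695  0.002 ] -0.06191623193845875 [np.float64(0.06911762473324351), np.float64(0.059314155183676005), np.float64(0.07456583496422202), np.float64(0.06352797256409116)]
```

View pics/pinz.png

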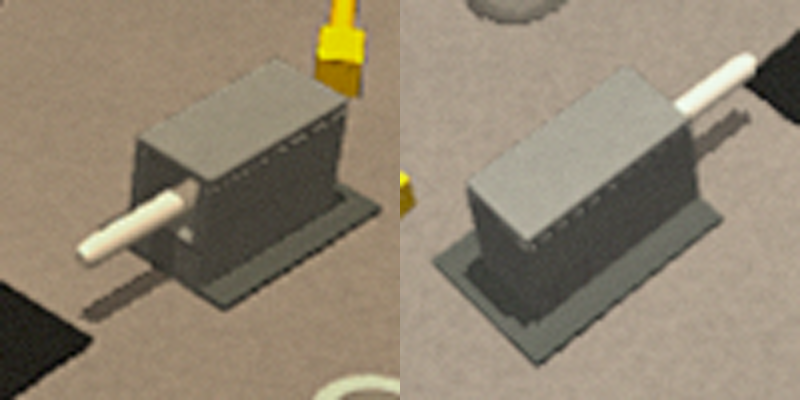

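Run:
```python
from h import *
np.set_printoptions(precision=4,suppress=True)
s=robot.camera_info("scene");d=robot.camera_info("side")
S=[onz(s,u,.076) for u in [(374.3,209.3),(391.8,220.5),(409.5,189.5),(426.8,200)]]
D=[onz(d,u,.076) for u in [(267.5,295.8),(252,281.3),(227,326.3),(212,311.8)]]
for a,b in zip(S,D): print(a,b)
for Q in (S,D):
    m=(Q[0]+Q[1])/2;k=(Q[2]+Q[3])/2; v=m-k; print("mouth",m,np.linalg.norm(v),"yaw",np.arctan2(v[1],v[0]))
print(tri([(s,(361.5,237.5),0),(d,(282.5,282),0)]),onz(s,(361.5,237.5),.043),onz(d,(282.5,282),.043))
# shaft at mouth: scene (380/4..)
print(onz(s,(340+188/4,175+192/4),.048),onz(d,(195+283/4,265+108/4),.048))
```

```text
[0.5517 0.3032 0.076 ] [0.5423 0.3078 0.076 ]
[0.6013 0.3022 0.076 ] [0.5949 0.306  0.076 ]
[0.5513 0.414  0.076 ] [0.5421 0.4156 0.076 ]
[0.6013 0.4118 0.076 ] [0.5917 0.4155 0.076 ]
mouth [0.5765 0.3027 0.076 ] 0.11022457016746509 yaw -1.568980369313129
mouth [0.5686 0.3069 0.076 ] 0.10866798333991014 yaw -1.5554711385246471
[0.5701 0.2461 0.0425] [0.5722 0.2478 0.043 ] [0.5677 0.2446 0.043 ]
[0.5773 0.3178 0.048 ] [0.5698 0.2914 0.048 ]
```

Run:
```python
from h import *
np.set_printoptions(precision=3,suppress=True)
for y in (np.pi,-np.pi+.066,0):
  for p in [(.571,.277,.2),(.571,.277,.053),(.571,.2,.053),(.535,.185,.03),(.535,.185,.2),(.612,.13,.2),(.612,.13,.093),(.6236,-.035,.093)]:
    print(round(y,2),p,robot.ik(p,Rdown(y)))
```

```text
3.14 (0.571, 0.277, 0.2) [-0.091  0.517 -0.567  1.597  0.3    1.116  2.41 ]
3.14 (0.571, 0.277, 0.053) [ 0.019  0.76  -0.739  1.689  0.613  0.938  2.183]
3.14 (0.571, 0.2, 0.053) [ 0.148  0.714 -0.734  1.768  0.597  0.896  2.29 ]
3.14 (0.535, 0.185, 0.03) [ 0.167  0.696 -0.726  1.875  0.626  0.813  2.248]
3.14 (0.535, 0.185, 0.2) [ 0.007  0.377 -0.493  1.775  0.204  1.039  2.581]
3.14 (0.612, 0.13, 0.2) [ 0.191  0.511 -0.617  1.62   0.321  1.113  2.632]
3.14 (0.612, 0.13, 0.093) [ 0.258  0.679 -0.723  1.696  0.528  0.971  2.48 ]
3.14 (0.6236, -0.035, 0.093) [ 0.512  0.671 -0.705  1.7    0.513  0.964  2.755]
-3.08 (0.571, 0.277, 0.2) [ 0.217  0.704 -1.086  1.587  0.648  1.251  2.225]
-3.08 (0.571, 0.277, 0.053) [ 0.214  0.941 -1.09   1.682  0.922  1.118  2.053]
-3.08 (0.571, 0.2, 0.053) [ 0.357  0.899 -1.089  1.762  0.907  1.077  2.147]
-3.08 (0.535, 0.185, 0.03) [ 0.394  0.892 -1.089  1.869  0.949  1.014  2.089]
-3.08 (0.535, 0.185, 0.2) [ 0.416  0.563 -1.083  1.763  0.542  1.151  2.372]
-3.08 (0.612, 0.13, 0.2) [ 0.47   0.687 -1.086  1.611  0.635  1.238  2.469]
-3.08 (0.612, 0.13, 0.093) [ 0.466  0.855 -1.088  1.69   0.831  1.131  2.34 ]
-3.08 (0.6236, -0.035, 0.093) [-0.418  0.636  0.589  1.734 -0.433  0.905 -2.723]
0 (0.571, 0.277, 0.2) [-0.42   0.46  -0.108  1.61   0.054  1.075 -0.543]
0 (0.571, 0.277, 0.053) [-0.428  0.633 -0.099  1.705  0.081  0.807 -0.563]
0 (0.571, 0.2, 0.053) [-0.331  0.59  -0.074  1.785  0.059  0.769 -0.436]
0 (0.535, 0.185, 0.03) [-0.327  0.573 -0.077  1.892  0.066  0.679 -0.443]
0 (0.535, 0.185, 0.2) [-0.311  0.34  -0.094  1.786  0.037  1.017 -0.419]
0 (0.612, 0.13, 0.2) [-0.219  0.442 -0.053  1.635  0.026  1.065 -0.279]
0 (0.612, 0.13, 0.093) [-0.222  0.564 -0.049  1.714  0.035  0.864 -0.286]
0 (0.6236, -0.035, 0.093) [ 0.005  0.562  0.002  1.718 -0.002  0.861  0.008]
```

Run:
```python
from h import *
np.set_printoptions(precision=4,suppress=True)
R=Rdown(0.); L=robot.move_linear
def g(o):
    robot.gripper_to(o); s=robot.get_state(); print(round(s["time"],2),s["opening"],s["grasp_force"],s["ee_pos"],s["force"])
robot.move_ptp([.571,.275,.16],R)
L([.571,.275,.053],velocity=.12,threshold=12); g(0)
print(L([.571,.215,.0535],velocity=.1,threshold=15)); print(robot.get_state()["force"])
cv2.imwrite("pics/d2.png",robot.grab_frame("side")[...,::-1])
g(.05)
p=[.571,.215,.0535]; p[2]=.11; L(p,velocity=.2)
p[1]=.275; L(p,velocity=.2)
c=robot.camera_info("wrist"); np.save("c2.npy",c,allow_pickle=True); cv2.imwrite("pics/w2.png",robot.grab_frame("wrist")[...,::-1])
i=robot.grab_frame("side"); j=robot.grab_frame("scene")
cv2.imwrite("pics/z2.png",np.hstack([cv2.resize(i[220:370,190:340],(400,400)),cv2.resize(j[160:310,290:440],(400,400))])[...,::-1])
```

```text
11.01 0.014249152738914557 29.987349808216095 [0.5711 0.275  0.0531] [ 1.4487 -0.5053 -0.3127]
False
[ 0.6045 -1.2267 -0.6307]
12.53 0.04986759045120146 0.0 [0.571  0.215  0.0535] [-0.7673  0.3173 -0.7742]
```

View pics/z2.png

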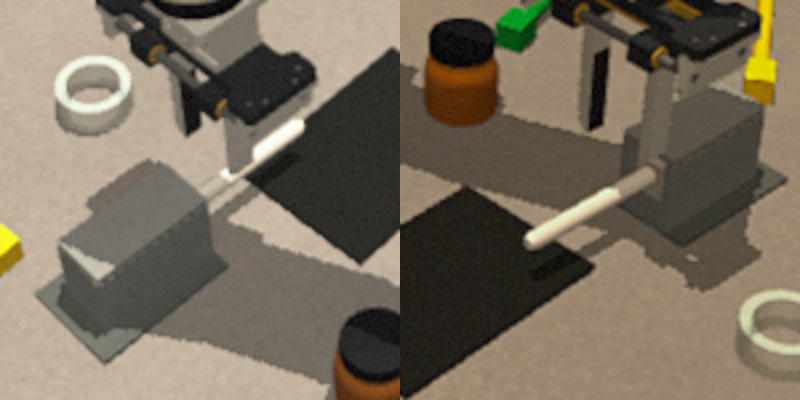

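Run:
```python
from h import *
np.set_printoptions(precision=4,suppress=True)
R=Rdown(0.); L=robot.move_linear
def g(o):
    robot.gripper_to(o); s=robot.get_state(); print(round(s["time"],2),s["opening"],s["grasp_force"],s["ee_pos"],s["force"])
L([.571,.285,.0535],velocity=.12,threshold=12); g(0)
print(L([.571,.170,.055],velocity=.12,threshold=15)); print(robot.get_state()["force"])
L([.54,.137,.050],velocity=.12)
print(L([.54,.137,.0295],velocity=.04,threshold=5)); print(robot.get_state()["ee_pos"])
g(.05)
L([.54,.137,.16],velocity=.2)
robot.move_ptp([.545,-.03,.24],R)
c=robot.camera_info("wrist"); np.save("c3.npy",c,allow_pickle=True); i=robot.grab_frame("wrist"); cv2.imwrite("pics/w3.png",i[...,::-1])
print(robot.get_state()["time"])
```

```text
14.85 0.01392711627314273 29.978602677583694 [0.571  0.285  0.0536] [-0.7696 -0.6736  0.3372]
False
[ 0.3512 -0.3234 -1.1416]
True
[0.5397 0.1368 0.0287]
17.74 0.05042102228450472 0.0 [0.5393 0.1367 0.0288] [ 0.1618 -0.5507  0.7635]
19.3667
```

View pics/w3.png

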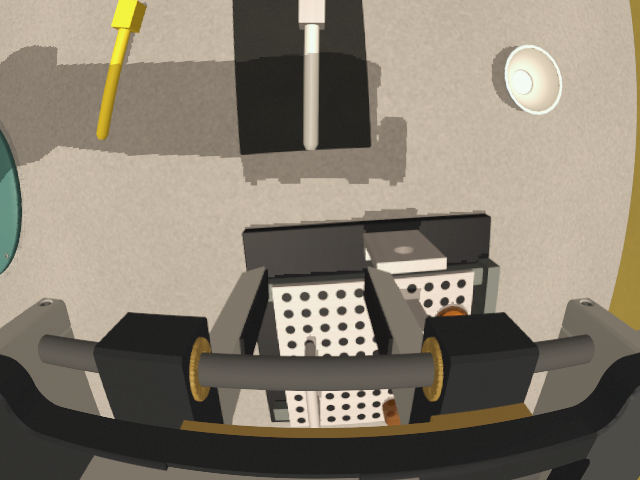

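Run:
```python
from h import *
np.set_printoptions(precision=4,suppress=True)
c=np.load("c3.npy",allow_pickle=True).item()
im=cv2.imread("pics/w3.png")
print(onz(c,(311,149),.019,True),onz(c,(312,25),.019,True),onz(c,(404,250),.085,True))
a=cv2.resize(im[215:290,350:460],(550,375),interpolation=cv2.INTER_CUBIC); b=cv2.resize(im[0:160,290:340],(188,600))
o=np.zeros((600,738,3),np.uint8); o[:375,:550]=a; o[:,550:]=b; cv2.imwrite("pics/z3.png",o)
print([proj(c,p,True) for p in ([.6247,-.0533,.085],[.5944,-.0554,.115],[.655,-.0512,.115])])
```

```text
[0.5392 0.0338 0.019 ] [0.5403 0.1642 0.019 ] [ 0.6235 -0.0528  0.085 ]
[array([[405.2589, 250.5636]]), array([[377.4912, 264.2056]]), array([[447.731, 258.446]])]
```

View pics/z3.png

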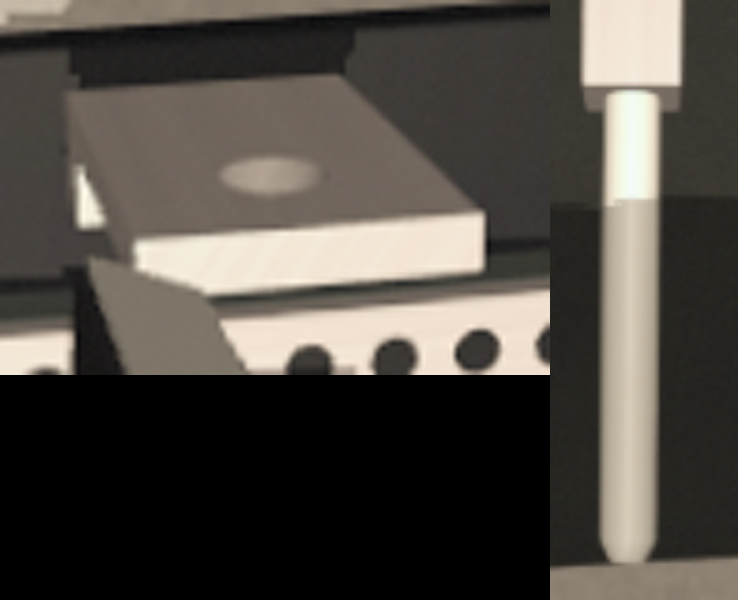

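Run:
```python
from h import *
np.set_printoptions(precision=4,suppress=True)
L=robot.move_linear
def g(o):
    robot.gripper_to(o); s=robot.get_state(); print(round(s["time"],2),s["opening"],s["grasp_force"],s["ee_pos"],s["force"])
robot.move_ptp([.5405,.184,.12],Rdown(0.))
L([.5405,.184,.0285],velocity=.1,threshold=12); g(0)
z=robot.get_state()["ee_pos"][2]-.019+.085; print(z)
L([.5405,.184,z],velocity=.12)
th=.066; n=np.array([-np.sin(th),np.cos(th),0])
p=np.array([.6240,-.053,z])+n*.175
L(p,velocity=.12,frame=Rdown(th)); robot.pause(.2)
s=robot.get_state(); print(s["time"],s["ee_pos"],s["tool_rot"][:,1],s["force"])
i=robot.grab_frame("side"); j=robot.grab_frame("scene")
cv2.imwrite("pics/s4.png",j[...,::-1]);cv2.imwrite("pics/d4.png",i[...,::-1])
cs=robot.camera_info("scene");cd=robot.camera_info("side")
ps=proj(cs,p)[0];pd=proj(cd,[.6240,-.02,.085])[0];ps=proj(cs,[.6240,-.02,.085])[0]
f=lambda im,q:cv2.resize(im[int(q[1])-50:int(q[1])+50,int(q[0])-50:int(q[0])+50],(400,400),interpolation=cv2.INTER_CUBIC)
print(ps,pd)
cv2.imwrite("pics/z4.png",np.hstack([f(j,ps),f(i,pd)])[...,::-1])
```

```text
21.9 0.025968292091249543 29.967100024223328 [0.5406 0.184  0.0287] [-1.3788 -0.2148  5.2251]
0.09471065338062361
23.7417 [0.6121 0.1222 0.0948] [ 0.9978  0.0668 -0.    ] [-0.3822 -0.0776 -1.309 ]
[273.9606 297.5859] [346.7336 198.0557]
```

View pics/z4.png

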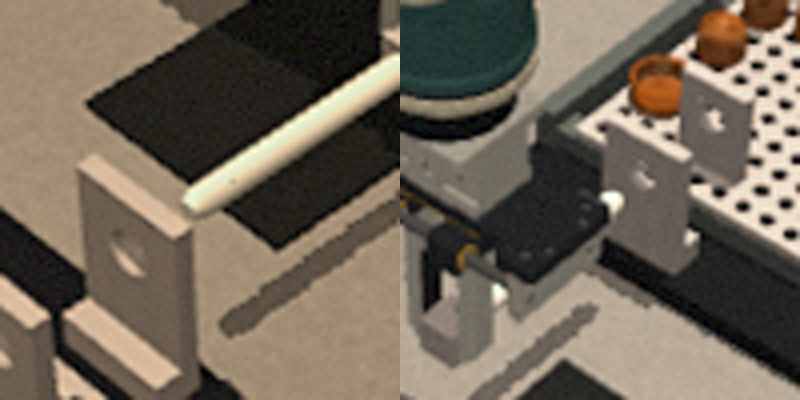

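Run:
```python
from h import *
np.set_printoptions(precision=4,suppress=True)
cs=robot.camera_info("scene");cd=robot.camera_info("side")
th=.066; n=np.array([-np.sin(th),np.cos(th),0]); H=np.array([.624,-.053,.085]); s=robot.get_state()
tip=s["ee_pos"]-n*.15; tip[2]=.085
print("tip pred",proj(cs,tip)[0],proj(cd,tip)[0],"obs 271,298 ; 349,198.7")
print("hole inner scene pred",proj(cs,H-n*.01)[0],"obs",223+130/4,247+253/4,"outer side pred",proj(cd,H)[0],"obs 357.2 191.7")
T=tri([(cs,(271,298),0),(cd,(349,198.7),0)]); print(T,tip)
for a in (0,.01): print(tri([(cs,(223+130/4,247+253/4),0)]*0+[(cs,proj(cs,H)[0],0),(cd,(357.2,191.7),0)]))
```

```text
tip pred [269.7382 299.1427] [349.4318 196.8851] obs 271,298 ; 349,198.7
hole inner scene pred [253.9312 309.8674] obs 255.5 310.25 outer side pred [355.943  191.5706] obs 357.2 191.7
[ 0.6199 -0.0235  0.0833] [ 0.6222 -0.0277  0.085 ]
[ 0.6226 -0.0538  0.0847]
[ 0.6226 -0.0538  0.0847]
```

Run:
```python
from h import *
np.set_printoptions(precision=3,suppress=True)
th=.066; n=np.array([-np.sin(th),np.cos(th),0]); L0=np.array([.624,-.053,robot.get_state()["ee_pos"][2]])
for k in (.14,.115,.09):
    h=robot.move_linear(L0+n*k,velocity=.06,threshold=8); s=robot.get_state(); print(k,h,s["time"],s["ee_pos"]-(L0+n*k),s["force"],s["moment"])
    if h: break
```

```text
0.14 False 24.575 [-0.  0.  0.] [-0.28   0.069 -1.73 ] [-0.005  0.025 -0.003]
0.115 False 25.1417 [ 0. -0.  0.] [ 0.549  0.073 -1.796] [ 0.034 -0.053 -0.015]
0.09 False 25.7083 [ 0. -0.  0.] [ 0.937  0.447 -1.991] [-0.018 -0.005 -0.043]
```

Run:
```python
from h import *
np.set_printoptions(precision=3,suppress=True)
th=.066; n=np.array([-np.sin(th),np.cos(th),0]); L0=np.array([.624,-.053,robot.get_state()["ee_pos"][2]])
for k in (.06,.035,.012):
    h=robot.move_linear(L0+n*k,velocity=.05 if k>.02 else .03,threshold=8); s=robot.get_state(); print(k,h,s["time"],n@(s["ee_pos"]-L0),s["ee_pos"],s["force"],s["moment"])
    if h: break
j=robot.grab_frame("scene");i=robot.grab_frame("side")
cs=robot.camera_info("scene");cd=robot.camera_info("side")
f=lambda im,q:cv2.resize(im[int(q[1])-50:int(q[1])+50,int(q[0])-50:int(q[0])+50],(400,400),interpolation=cv2.INTER_CUBIC)
H=[.624,-.053,.085]
cv2.imwrite("pics/z5.png",np.hstack([f(j,proj(cs,H)[0]),f(i,proj(cd,H)[0])])[...,::-1])
```

```text
0.06 False 26.4583 0.06029334201097541 [0.62  0.007 0.095] [-0.132 -0.022 -1.655] [-0.014 -0.034  0.028]
0.035 False 27.1083 0.03506046345506814 [ 0.622 -0.018  0.095] [ 0.283 -0.17  -1.821] [ 0.072 -0.003  0.064]
0.012 True 27.6417 0.021003371021418065 [ 0.622 -0.032  0.094] [ 0.057 -0.221 -2.149] [ 0.204  0.01  -0.051]
```

Run:
```python
from h import *
np.set_printoptions(precision=3,suppress=True)
th=.066; n=np.array([-np.sin(th),np.cos(th),0]); L0=np.array([.624,-.053,0]); L=robot.move_linear
robot.gripper_to(.05); p=robot.get_state()["ee_pos"].copy(); p[2]=.17; L(p,velocity=.15)
L(L0+n*.09+[0,0,.17],velocity=.15); robot.gripper_to(0)
L(L0+n*.09+[0,0,.09],velocity=.15)
h=L(L0+n*.035+[0,0,.09],velocity=.03,threshold=5); s=robot.get_state(); print(h,s["time"],n@(s["ee_pos"]-L0),s["force"])
L(L0+n*.09+[0,0,.09],velocity=.1); L(L0+n*.09+[0,0,.25],velocity=.2)
cv2.imwrite("pics/d6.png",robot.grab_frame("side")[...,::-1]);
# edge check of pin: compare side/scene crops before/after
cs=robot.camera_info("scene");j=robot.grab_frame("scene");cv2.imwrite("pics/s6.png",j[...,::-1])
cv2.imwrite("pics/w6.png",robot.grab_frame("wrist")[...,::-1])
b=cv2.imread("pics/s1.png").astype(int);d=np.abs(j[...,::-1].astype(int)-b).sum(2)
for k in (-.12,-.09,-.05,-.03,0.017,.03):
    u=proj(cs,L0+n*k+[0,0,.085+(.0 if k<0 else .0)])[0]; x,y=u.astype(int); print(k,x,y,j[y-1:y+2,x-1:x+2].mean((0,1)).round(),d[y-1:y+2,x-1:x+2].mean().round())
```

```text
True 32.5 0.045212556270483546 [-0.425  2.674  1.119]
-0.12 200 346 [208. 187. 154.] 109.0
-0.09 215 335 [227. 215. 177.] 379.0
-0.05 235 322 [229. 226. 189.] 605.0
-0.03 244 316 [229. 230. 195.] 506.0
0.017 266 301 [212. 183. 154.] 237.0
0.03 271 297 [207. 178. 152.] 114.0
```

Run:
```python
from h import *
np.set_printoptions(precision=3,suppress=True)
th=.066; n=np.array([-np.sin(th),np.cos(th),0]); L0=np.array([.624,-.053,0]); L=robot.move_linear
L(L0+n*.09+[0,0,.085],velocity=.2)
h=L(L0+n*.035+[0,0,.085],velocity=.03,threshold=14); s=robot.get_state(); print(h,s["time"],n@(s["ee_pos"]-L0),s["force"])
L(L0+n*.09+[0,0,.085],velocity=.1); L(L0+n*.09+[0,0,.25],velocity=.2)
c=robot.camera_info("wrist"); i=robot.grab_frame("wrist").astype(int)
# intensity along the axis from lug outwards, to find head's back end and the lug's edge
for z in (.098,):
  print([ (k,int(i[tuple(proj(c,L0+n*k/1000+[0,0,z],True)[0].round().astype(int)[::-1])].sum())) for k in range(-20,50,2)])
print(robot.get_state()["time"],proj(c,L0+[0,0,.098],True))
```

```text
True 36.55 0.0451069978419356 [-0.515  3.526  2.373]
[(-20, 88), (-18, 90), (-16, 86), (-14, 83), (-12, 91), (-10, 83), (-8, 83), (-6, 92), (-4, 88), (-2, 92), (0, 87), (2, 88), (4, 88), (6, 88), (8, 88), (10, 87), (12, 85), (14, 84), (16, 88), (18, 88), (20, 89), (22, 88), (24, 88), (26, 92), (28, 94), (30, 86), (32, 89), (34, 93), (36, 93), (38, 86), (40, 97), (42, 91), (44, 91), (46, 86), (48, 84)]
38.175 [[317.771 319.085]]
```

Run:
```python
from rig import robot
print(robot.sign_off())
```

```text
the job is handed in; nothing more can be done
None
```

I handed the job in at about 38 s: the platform is home, the pin was laid on the mat and released, then threaded through lug and tab. A second, 14 N push on its head gave no further movement, so I take it as seated. I didn't view a picture after inserting the pin, and sign-off returned no verdict.

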